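# Put the charged pipette back on the carousel

### The job

Turn the pipette carousel until its one empty holder faces the front edge of the bench, on the robot's side. Then take the pipette off the charging stand and hang it upright in that holder, its collar fully down behind the holder's lip, with the holder still facing the front. The other pipettes must stay hanging in their holders.

Things in the scene. Friction and masses are not known exactly. Their poses are not given: they have to be found in the camera images.
- carousel (a joint): The turning head of the pipette carousel: white hub on an upright post, five equal arms 72 degrees apart, each ending in a holder (a fork). Positive counter-clockwise from above; reads 0 at the start wherever the empty holder then points; turns at least a full turn either way. No spring, no detents: stays where it is left (friction 0.08 N m).
- knob_grip (a point): On the carousel's axis, in the middle of the grey ribbed round knob on top, 262 mm above the bench: where to grip it. Knob 39 mm in diameter, 28 mm high, top 13 mm above this point; solid with the head, so turning it turns the head. It stands above the hanging pipettes (tops 243 mm above the bench, handles and finger rests begin 43 mm from the axis).
- free_holder (a point): Seat of the one empty holder: where the centre of a pipette collar's underside belongs, 155 mm above the bench, 80 mm from the carousel's axis. Its -x axis points outward along the arm, z up. The holder is a flat fork, 39 mm wide, open outward; its shape is given under charger_cradle.
- charger_cradle (a point): Seat of the charging stand's holder, axes as the stand. All holders alike: fork open to -x, 8 mm thick below the seat; slot 19 mm wide, ends 9.5 mm behind the seat; flared prongs reach 29 mm to -x. A 5 mm high lip stands on each prong 15.6 to 20 mm to -x of the seat, a 5 mm back wall 18.5 mm to +x: a collar goes in or out above the lip, and is lowered behind it.
- charger: Single charging stand, fixed to the bench: grey base plate 112 x 84 mm, 16 mm high, a 44 mm wide grey pillar behind and one white holder, seat 155 mm above the bench. Origin on the bench straight below that seat; the holder opens to -x, the pillar is at +x (from 23 mm, 155 mm high); z up.
- stand_foot: The carousel's round grey foot, 164 mm in diameter, fixed to the bench. Origin: centre of its underside, on the carousel's axis. It does not turn; its axes are the world's, so its -x side faces the robot and the bench's front edge.
- pipette: The pipette to put away, in the charging stand at the start: white, 0.09 kg. Origin: centre of the collar's underside; z up, hooked finger rest at +x (to 36 mm, 50 to 67 mm up), open side of the holder at -x. Collar 34 mm across, 6 thick; below it a 16 mm barrel, tip at -128. Handle 28 (x) x 24 (y) mm, flat at +-y, from 4 to 68 mm, button top at 88; grip across y 50 mm up.
- hung_1: Another pipette of the same shape and axes, loose, hanging in carousel holder 1; must stay there.
- holder_1 (a point): Seat of occupied carousel holder 1 (72 x 1 degrees counter-clockwise from the empty one), same shape as the empty one; axes parallel to those of the empty holder's seat.
- hung_2: Another pipette of the same shape and axes, loose, hanging in carousel holder 2; must stay there.
- holder_2 (a point): Seat of occupied carousel holder 2 (72 x 2 degrees counter-clockwise from the empty one), same shape as the empty one; axes parallel to those of the empty holder's seat.
- hung_3: Another pipette of the same shape and axes, loose, hanging in carousel holder 3; must stay there.
- holder_3 (a point): Seat of occupied carousel holder 3 (72 x 3 degrees counter-clockwise from the empty one), same shape as the empty one; axes parallel to those of the empty holder's seat.
- hung_4: Another pipette of the same shape and axes, loose, hanging in carousel holder 4; must stay there.
- holder_4 (a point): Seat of occupied carousel holder 4 (72 x 4 degrees counter-clockwise from the empty one), same shape as the empty one; axes parallel to those of the empty holder's seat.
Mind the look-alikes: they are no part of the job. Of the things that look like the charger, the larger one is meant.

How it is judged:
By the outcome, as a careful person would: the job done as asked, in the order asked, and still so for the second after the job is handed in, with the robot touching nothing.
It also fails if it takes over 72 s, if anything falls off the work surface, if the arm or the gripper's body presses on something with over 40 N, if the wrist force passes 120 N, or if a joint passes its speed limit or range.

### The arm

A 6-joint arm with a two-finger parallel gripper is mounted at the origin on a cart in front of the work surface, level with it; the furniture and walls round the work are solid. World frame = base frame: x ahead of the robot, y to its left, z up, the work surface at z = 0. Lengths are in m, angles in rad, forces in N, time in s.
With the tool pointing down it reaches from about 0.25 to 0.85 m from the base axis. Payload 12.5 kg.
Tool frame: the origin (TCP) lies midway between the tips of the shut fingers; the grasp point (between the pads) lies 19 mm behind it; x points along the fingers, y is the direction in which the jaws open and shut, and the axes are right-handed (so a half turn about x gives the same grasp; the last joint's range is limited). The gripper opens to 93 mm and grips with 3 to 60 N. Pads are 15 mm wide; open, the fingers measure 128 mm over their backs; the gripper's body (75 mm by 188 mm) begins 65 mm behind the grasp point.
Start: joints at [1.079, 0.351, 1.652, -0, 1.139, -0.085], TCP at [0.218, 0.505, 0.219] pointing down, gripper open.
Joint ranges: [-2.75, 2.75], [-0.79, 2.1], [0.01, 2.65], [-1.57, 4.71], [0.07, 3.14], [-2.87, 2.87]. Speed limits (rad/s): [2.22, 2.22, 2.79, 3.14, 3.14, 3.14].

### API

Orientations are given as a unit quaternion [x, y, z, w].
In Python, from rig import bot gives the robot as it stands. The module is installed in compiled form; this text tells all that it offers.
- The arm moves only by the tool play_rows, never from a script. Its argument "steps" is a list that holds one entry, the list of rows, each a list of 5 numbers: the closure in counts, from 0 (fully open) to 255 (shut), then the shift along the tool's x, y, z in m, then the turn about the tool's x in rad. In form: [[[claw, dx, dy, dz, roll], ...]]. A call has 1 to 5 rows; each row is the pose to reach, as a shift and turn from the pose commanded when the call began, along the tool's axes at that moment; what a row does not reach only later rows make up. A row lasts 1/8 s, in which the tool goes at most 62.5 mm and 10.7 degrees, less where a joint would pass 70% of its speed; a pose out of reach is approached as far as the arm can. A call with a gripper value outside its range is refused whole. The fingers move at their own pace and stop on an object; "squeeze" is the grip in N (left out, the last holds). Time passes only in rows, so rows that repeat a pose let the fingers close. It gives the time, the measured TCP pose, the force and the opening at its end, in the units of the state.
- bot.observe(): the state, without advancing time (a new reading comes with each control period).
- bot.capture(name): name is "scene" or "top" or "wrist"; returns a dict with "frame" (400x640x3 uint8, blue, green, red), "z_map" (400x640 float32, m along the optical axis (not along the pixel's ray), 0 where there is no reading), "intrinsics" (3x3 intrinsics, pixels), "xyz" and "attitude" of the camera in the world. Camera axes: x right, y down, z forward; pixel columns grow to the right and rows downward; lengths in m; the calibration is good to about 2 mm. A picture is of the moment at which its call begins.
- bot.close_job(): hands the job in, once; it reports no verdict.
The state is a dict: "time": time; "joints": joint angles; "joint_velocities": joint speeds; "tau": joint torques, N m; "position": TCP position; "ee_rot": TCP orientation; "contact_force": force on the tool from outside, world axes, zero at the start; "moment": the same for the moment, N m; "opening": opening from 0.0 (shut) to 1.0 (fully open).
Only numpy, scipy, OpenCV 4.12 (cv2) and the standard library are available. Lean on these libraries where they do the work, as an engineer would, in place of code of your own. Each camera call takes 0.05 s, during which the arm holds its last target.

## Working session

There is one attempt and no reset: what is moved stays moved. The work goes in short steps, Python scripts to look and compute and a tool call to move; the robot and the scene stay as the last step left them, time stands still between calls to the robot, and variables do not carry over. Pictures are saved under pics/ and viewed, and the job is handed in when it is done.

Besides the shell and the picture viewer there is one more tool, called as name(argument=value, ...), one argument or row to a line, values as JSON. play_rows: Moves the arm, as the interface text tells. Its arguments: {"type":"object","properties":{"steps":{"type":"array","items":{"type":"array","items":{"type":"array","items":{"type":"number"}}}},"squeeze":{"type":"number"}},"required":["steps"]}

```bash
mkdir -p pics; cat > h.py <<'E'
import numpy as np,cv2,pickle
from scipy.spatial.transform import Rotation as R
from rig import bot
def cap(n,tag):
    c=bot.capture(n); cv2.imwrite(f'pics/{tag}.png',c['frame']); pickle.dump({k:(np.asarray(v) if not isinstance(v,str) else v) for k,v in c.items()},open(f'{tag}.pkl','wb')); return c
def load(tag): return pickle.load(open(f'{tag}.pkl','rb'))
def rot(a):
    a=np.asarray(a); return a if a.shape==(3,3) else R.from_quat(a).as_matrix()
def cloud(c):
    K=np.asarray(c['intrinsics']);z=c['z_map'];v,u=np.mgrid[:400,:640]
    P=np.stack([(u-K[0,2])/K[0,0]*z,(v-K[1,2])/K[1,1]*z,z],-1)
    return P@rot(c['attitude']).T+np.asarray(c['xyz'])
def proj(c,p):
    K=np.asarray(c['intrinsics']);q=(np.asarray(p)-c['xyz'])@rot(c['attitude']);q=q@K.T;return q[...,:2]/q[...,2:]
def st():
    s=bot.observe()
    for k in s: print(k,np.round(s[k],4))
E
python3 - <<'E'
from h import *
st()
for n in ['scene','top','wrist']:
    c=cap(n,n+'0'); print(n,c['xyz'],c['attitude'],c['intrinsics'])
E
```

```text
time 0.0
joints [ 1.0794  0.3512  1.6524  0.      1.1391 -0.0846]
joint_velocities [-0.0007  0.0013 -0.     -0.0009  0.0001  0.0001]
tau [ 3.70000e-03 -4.97322e+01 -2.85259e+01  7.00000e-02  2.57000e-02
 -1.00000e-04]
position [0.2174 0.5048 0.2181]
ee_rot [ 0.1424  0.6926 -0.1432  0.6924]
contact_force [0.2108 0.8124 0.9559]
moment [ 0.0267  0.0088 -0.0267]
opening 1.0002
scene [ 0.13604791 -0.37164923  0.70052885] [ 0.85310268 -0.30278218  0.14571728 -0.39913061] [[360.82362169   0.         322.85874483]
 [  0.         360.82362169 205.04692899]
 [  0.           0.           1.        ]]
top [0.49710108 0.11445747 1.00424515] [ 0.71722177 -0.69552917  0.02878106 -0.03168212] [[393.72317409   0.         324.31527676]
 [  0.         393.72317409 195.00255432]
 [  0.           0.           1.        ]]
wrist [0.14204088 0.53682303 0.38493205] [0.82591056 0.54408264 0.08077821 0.12377682] [[321.1690842    0.         326.32459041]
 [  0.         321.1690842  203.61575638]
 [  0.           0.           1.        ]]
```

View pics/scene0.png

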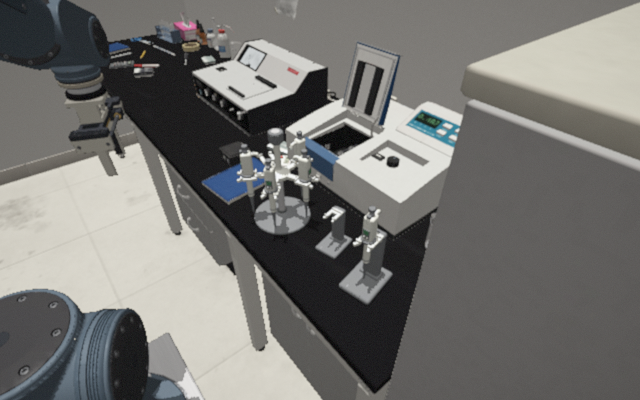

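View pics/top0.png

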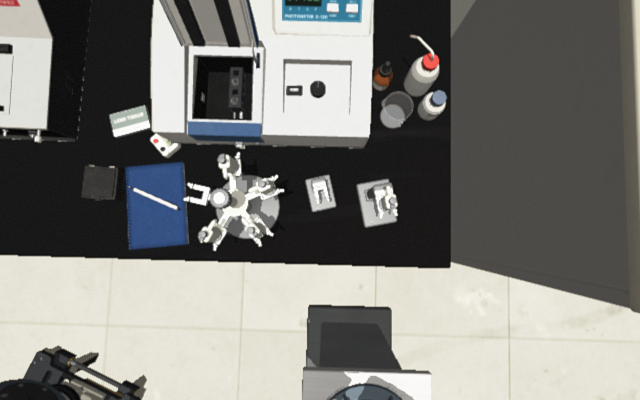

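View pics/wrist0.png

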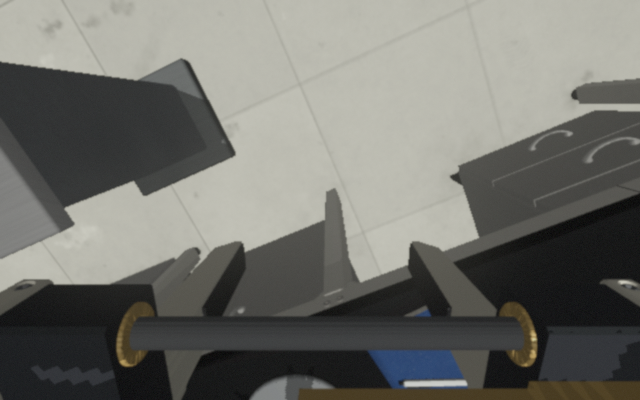

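The scene shows the carousel with a foot at about (248,207) in the top view and its knob at (220,198). The empty holder points left (+y) at (198,194). The pipette is on the larger stand at (380,200), and the small decoy stand is at (320,190). Next I measure them.

```bash
python3 - <<'E'
from h import *
c=load('top0');P=cloud(c)
z=P[...,2]
def rep(n,m):
    ys,xs=np.nonzero(m); q=P[m]; print(n,len(q),'px',xs.mean().round(1),ys.mean().round(1),'mean',q.mean(0).round(4),'min',q.min(0).round(4),'max',q.max(0).round(4))
reg=np.zeros(z.shape,bool);reg[140:260,180:295]=1
print('table',np.median(z[200:250,20:110]))
m=reg&(z>.258)&(z<.30); rep('knob',m)
(c0,r)=cv2.minEnclosingCircle(P[m][:,:2].astype(np.float32)); print(c0,r)
# foot
hist=np.histogram(z[reg],bins=np.arange(-.01,.3,.01));print(list(zip(hist[1].round(2),hist[0])))
m=reg&(z>.145)&(z<.175)
ax=np.array(c0)
q=P[m]-np.r_[ax,0]; rr=np.hypot(q[:,0],q[:,1]);th=np.degrees(np.arctan2(q[:,1],q[:,0]))%360
k=(rr>70)&(rr<115);print(np.histogram(th[k],bins=36,range=(0,360)) if k.any() else 0)
k=(rr>.06)&(rr<.115);print(np.histogram(th[k],bins=36,range=(0,360))[0])
reg2=np.zeros(z.shape,bool);reg2[165:240,345:420]=1
hist=np.histogram(z[reg2],bins=np.arange(-.01,.3,.01));print(list(zip(hist[1].round(2),hist[0])))
rep('base',reg2&(z>.010)&(z<.022)); rep('pil',reg2&(z>.14)&(z<.17)); rep('top',reg2&(z>.19)); rep('btn',reg2&(z>.235))
f=c['frame']
cv2.imwrite('pics/t0z.png',cv2.resize(f[140:260,180:420],None,fx=3.3,fy=3.3,interpolation=cv2.INTER_CUBIC))
s=load('scene0')['frame'];cv2.imwrite('pics/s0z.png',cv2.resize(s[120:310,200:410],None,fx=3,fy=3,interpolation=cv2.INTER_CUBIC))
E
```

```text
table -5.763742968323271e-05
knob 351 px 220.3 198.6 mean [0.5471 0.3119 0.2735] min [0.5281 0.2946 0.2585] max [0.5656 0.3316 0.278 ]
(0.5475784540176392, 0.3138708472251892) 0.019614098593592644
[(np.float64(-0.01), np.int64(4788)), (np.float64(0.0), np.int64(3693)), (np.float64(0.01), np.int64(1302)), (np.float64(0.02), np.int64(71)), (np.float64(0.03), np.int64(6)), (np.float64(0.04), np.int64(106)), (np.float64(0.05), np.int64(67)), (np.float64(0.06), np.int64(105)), (np.float64(0.07), np.int64(119)), (np.float64(0.08), np.int64(92)), (np.float64(0.09), np.int64(91)), (np.float64(0.1), np.int64(70)), (np.float64(0.11), np.int64(22)), (np.float64(0.12), np.int64(0)), (np.float64(0.13), np.int64(0)), (np.float64(0.14), np.int64(41)), (np.float64(0.15), np.int64(1319)), (np.float64(0.16), np.int64(323)), (np.float64(0.17), np.int64(82)), (np.float64(0.18), np.int64(71)), (np.float64(0.19), np.int64(80)), (np.float64(0.2), np.int64(75)), (np.float64(0.21), np.int64(292)), (np.float64(0.22), np.int64(329)), (np.float64(0.23), np.int64(48)), (np.float64(0.24), np.int64(174)), (np.floa
[... 1027 characters left out ...]
t64(0.21), np.int64(73)), (np.float64(0.22), np.int64(76)), (np.float64(0.23), np.int64(12)), (np.float64(0.24), np.int64(42)), (np.float64(0.25), np.int64(0)), (np.float64(0.26), np.int64(0)), (np.float64(0.27), np.int64(0)), (np.float64(0.28), np.int64(0))]
base 842 px 372.7 206.8 mean [ 0.5558 -0.0026  0.015 ] min [ 0.5047 -0.0625  0.0102] max [0.6277 0.038  0.0218]
pil 343 px 382.1 197.3 mean [ 0.5689 -0.0061  0.1547] min [ 0.5239 -0.0389  0.1413] max [0.6009 0.0148 0.1695]
top 246 px 389.0 200.4 mean [ 0.5535 -0.0015  0.2832] min [ 0.4971 -0.0276  0.1909] max [0.5893 0.1145 1.0042]
btn 69 px 390.1 202.0 mean [0.5395 0.0212 0.4514] min [ 0.4971 -0.021   0.2379] max [0.563  0.1145 1.0042]
```

View pics/t0z.png

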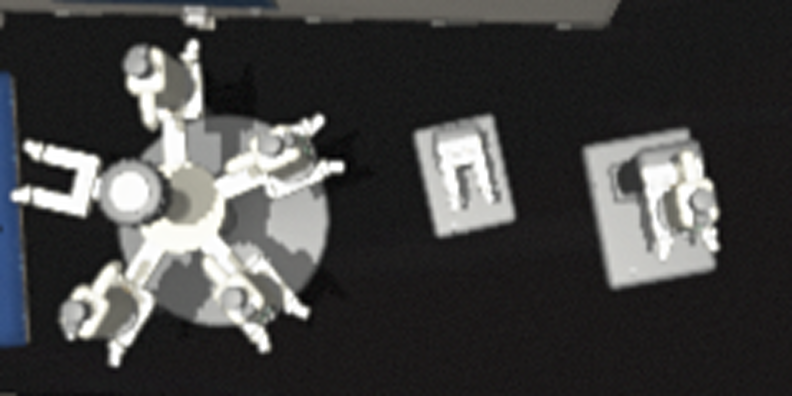

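View pics/s0z.png

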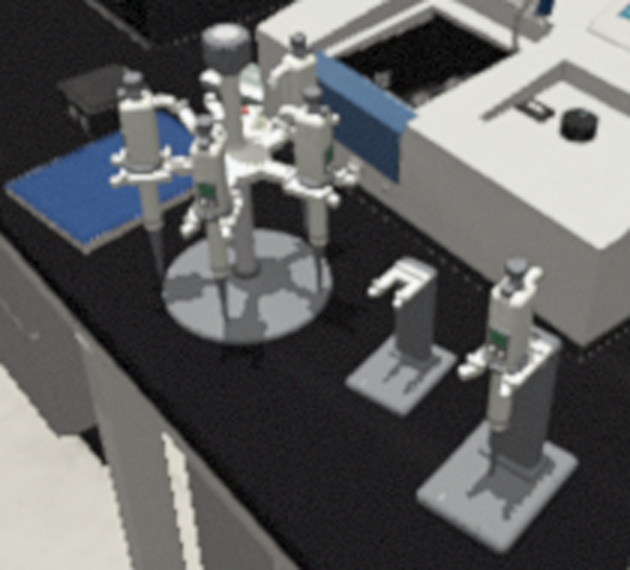

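```bash
cat > meas.py <<'E'
from h import *
from scipy.optimize import least_squares
def axis(c,P,verbose=1):
    z=P[...,2];f=c['frame'].astype(int)
    m=(z>.268)&(z<.285)&(np.hypot(P[...,0]-.547,P[...,1]-.312)<.04)
    q=P[m][:,:2].astype(np.float32);k=cv2.minAreaRect(q);(c0,r)=cv2.minEnclosingCircle(cv2.convexHull(q))
    g=(np.abs(P[...,0]-.547)<.12)&(np.abs(P[...,1]-.312)<.12)&(z>.004)&(z<.03)
    q2=P[g];rr=np.hypot(*(q2[:,:2]-c0).T)
    h=cv2.convexHull(q2[rr<.095][:,:2].astype(np.float32))[:,0]
    fit=least_squares(lambda p:np.hypot(h[:,0]-p[0],h[:,1]-p[1])-p[2],[*c0,.08],loss='soft_l1',f_scale=.001)
    if verbose: print('knob rect',k,'circ',c0,r,'foot',fit.x.round(4),np.median(q2[:,2]))
    return fit.x[:2],np.array(c0)
E
python3 - <<'E'
from meas import *
for n in ['top0','scene0']:
    c=load(n);P=cloud(c);z=P[...,2];f=c['frame'].astype(int)
    print(n);a,k=axis(c,P)
    a=np.array([.5465,.312])
    q=P[(z>.148)&(z<.166)]-np.r_[a,0];rr=np.hypot(q[:,0],q[:,1]);th=np.degrees(np.arctan2(q[:,1],q[:,0]))
    m=(rr>.085)&(rr<.113)&(abs(th-80)<25)
    print('fork',m.sum(),(q[m][:,:2].mean(0)),np.degrees(np.arctan2(*q[m][:,1::-1].mean(0))),th[m].min(),th[m].max(),rr[m].max())
    g=(z>.009)&(z<.020)&(P[...,0]>.48)&(P[...,0]<.65)&(abs(P[...,1])<.085)&(f.min(-1)>80)
    print('base',cv2.minAreaRect(P[g][:,:2].astype(np.float32)))
    m=(z>.236)&(z<.25)&(abs(P[...,0]-.54)<.06)&(abs(P[...,1])<.05)
    print('btn',m.sum(),P[m].mean(0))
    m=(z>.21)&(z<.232)&(abs(P[...,0]-.54)<.06)&(abs(P[...,1])<.05)
    print('handletop',m.sum(),P[m].mean(0),cv2.minAreaRect(P[m][:,:2].astype(np.float32)))
E
```

```text
top0
knob rect ((0.5472488403320312, 0.3128849267959595), (0.035731494426727295, 0.03693051636219025), 4.028231143951416) circ (0.5479536056518555, 0.3136581778526306) 0.019447460770606995 foot [0.5475 0.3145 0.0816] 0.01123891746765332
fork 102 [0.01926833 0.09420991] 78.44096616451122 65.90491250447938 90.47019242521026 0.11156624869298178
base ((0.5662072896957397, -0.011951450258493423), (0.11096809059381485, 0.08346423506736755), 11.979851722717285)
btn 50 [ 0.5556188  -0.01425774  0.24127203]
handletop 152 [ 0.56045405 -0.01080897  0.22038464] ((0.5656812787055969, -0.012637658044695854), (0.04836076498031616, 0.024370787665247917), 11.33639144897461)
scene0
knob rect ((0.5450276732444763, 0.310677707195282), (0.03307059779763222, 0.03693534806370735), 51.66615295410156) circ (0.5462206602096558, 0.31213778257369995) 0.019047774374485016 foot [0.544  0.3129 0.0829] 0.01274849703480141
fork 44 [0.01864292 0.09139017] 78.4702755546566 65.48604258184128 91.20582411699473 0.10370167118568578
base ((0.5662041306495667, -0.01329551637172699), (0.11181531101465225, 0.08351137489080429), 12.160073280334473)
btn 50 [ 0.55359893 -0.01672239  0.2421044 ]
handletop 174 [ 0.5538754  -0.01900482  0.22056693] ((0.5642848610877991, -0.014428330585360527), (0.04753020778298378, 0.022327447310090065), 11.009883880615234)
```

```bash
cat >> h.py <<'E'
def go(tx,ty,tz,yaw=None,verbose=1):
    """shift in tool axes to put TCP at target; yaw = world direction (deg) of tool y, mod 180"""
    s=bot.observe();M=rot(s['ee_rot']);d=M.T@(np.array([tx,ty,tz])-s['position'])
    yy=np.degrees(np.arctan2(M[1,1],M[0,1]))
    print('t',round(float(s['time']),2),'pos',np.round(s['position'],4),'xaxis',M[:,0].round(4),'yaw_y',yy.round(2),'q',np.round(s['joints'],3),'F',np.round(s['contact_force'],1),'open',np.round(s['opening'],3))
    print('shift',d.round(4),end=' ')
    if yaw is not None: print('roll (two choices)',[np.radians(((yaw+k-yy+180)%360)-180).round(4)*-1 for k in(0,180)])
    else: print()
E
python3 - <<'E'
from h import *
go(.5465,.313,.36,90)
c=load('top0');P=cloud(c);v=(P[...,2]>.26)&(P[...,2]<.9)
q=P[v];q=q[(q[:,0]>.3)&(q[:,0]<.9)]
print('tall',np.histogram2d(q[:,0],q[:,1],bins=[np.arange(.3,.95,.05),np.arange(-.4,.7,.1)])[0].astype(int))
c=load('scene0');P=cloud(c);q=P[(P[...,2]>.26)&(P[...,0]>.3)&(P[...,0]<1)&(P[...,2]<.9)]
print('tall',np.histogram2d(q[:,0],q[:,1],bins=[np.arange(.3,.95,.05),np.arange(-.4,.7,.1)])[0].astype(int))
E
```

```text
t 0.15 pos [0.2175 0.5049 0.2183] xaxis [-4.e-04 -7.e-04 -1.e+00] yaw_y 66.69 q [ 1.079  0.351  1.652 -0.     1.139 -0.085] F [ 0.2  0.3 -0.4] open 1.001
shift [-0.1417 -0.0462  0.3781] roll (two choices) [np.float64(-0.4068), np.float64(2.7348)]
tall [[   0    0    0    0    0    0    0    0    0    0]
 [   0    0    0    0    0    0    0    0    0    0]
 [   0 2985    0    0    0    0    0    0    0    0]
 [   0 5075    0    0    0    0    0    0    0    0]
 [   0 5045    0    0    0    0   28  180    0    0]
 [   0 5014    0    0    0    0   19  121    0    0]
 [   0 4965    0    0    0    0    0    0    0    0]
 [   0 4933    0    0    0    0    0    0    0    0]
 [   0 4902    0    0    0    0    0    0    0    0]
 [   0 3800    0    0    0    0    0    0    0    0]
 [   0 2128    0    0    0    0    0    0    0    0]
 [   0 1078    0    0    0    0  375 1608  323    0]]
tall [[    0     0     0     0     0     0     0     0     0     0]
 [    0     0     0     0     0     0     0     0     0     0]
 [34606 23964     0     0     0     0     0     0     0     0]
 [  693  2151     0     0     0     0     0     0     0     0]
 [  133  1672     0     0     0     0    39    88     0     0]
 [    0  1164     0     0     0     0    15    30     0     0]
 [    0   726     0     0     0     0     0     0     0     0]
 [    0   450     0     0     0     0     0     0     0     0]
 [    0   240     0     0     0     0     0     0     0     0]
 [    0   103     0     0     0     0     0     0     0     0]
 [    0    15     0     0     0     0     0     0     0     0]
 [    0     0     0     0     0     0   225   840   113     0]]
```

play_rows(
  steps=[
    [[0,-0.06,0,0,0],[90,-0.12,-0.01,0.05,0.18],[90,-0.142,-0.02,0.11,0.36],[90,-0.142,-0.03,0.17,0.54],[90,-0.142,-0.035,0.23,0.72]],
  ],
  squeeze=30,
)

```text
time: 0.78
position: [0.4065, 0.3863, 0.3611]
ee_rot: [0.38, 0.597, -0.379, 0.597]
contact_force: [0.5, 1.4, 0.4]
opening: 0.656
```

```bash
python3 - <<'E'
from h import *
go(.5465,.313,.36,-11.6)
E
```

```text
t 0.78 pos [0.4065 0.3863 0.3611] xaxis [ 8.e-04  8.e-04 -1.e+00] yaw_y 25.12 q [0.677 0.266 1.419 0.    1.456 0.238] F [0.5 1.4 0.4] open 0.656
shift [0.0012 0.0957 0.1258] roll (two choices) [np.float64(0.6409), np.float64(-2.5007)]
```

play_rows(
  steps=[
    [[90,0,0.03,0.04,0.18],[90,0,0.06,0.08,0.36],[90,0,0.09,0.12,0.54],[90,0,0.096,0.126,0.64],[90,0,0.096,0.126,0.64]],
  ],
)

```text
time: 1.4
position: [0.5462, 0.3145, 0.3598]
ee_rot: [-0.546, -0.449, 0.547, -0.448]
contact_force: [0.1, 0.5, -0.8]
opening: 0.648
```

```bash
python3 - <<'E'
from h import *
go(.5465,.313,.246,-11.6)
c=cap('wrist','w1')
E
```

```text
t 1.4 pos [0.5462 0.3145 0.3598] xaxis [-1.e-03 -4.e-04 -1.e+00] yaw_y -11.25 q [0.448 0.411 1.223 0.    1.509 0.645] F [ 0.1  0.5 -0.8] open 0.648
shift [0.1138 0.0007 0.0013] roll (two choices) [np.float64(0.0062), np.float64(-3.1354)]
```

View pics/w1.png

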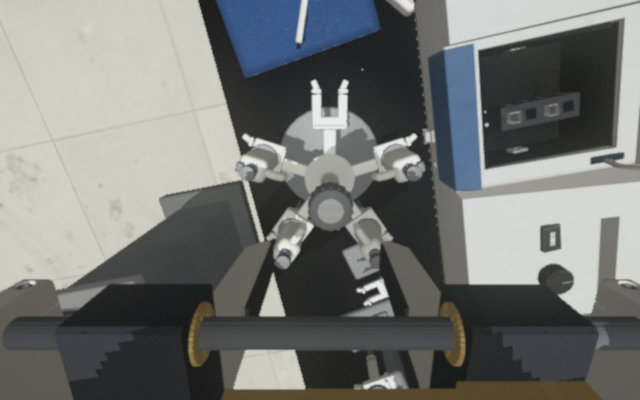

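The wrist view shows the knob at (330,210) with its dark ribbed rim, and the empty fork straight above at (330,100). I check the axis and fork with this third view before descending.

```bash
python3 - <<'E'
from meas import *
c=load('w1');P=cloud(c);z=P[...,2];a,k=axis(c,P)
a=np.array([.5465,.313])
q=P[(z>.148)&(z<.166)]-np.r_[a,0];rr=np.hypot(q[:,0],q[:,1]);th=np.degrees(np.arctan2(q[:,1],q[:,0]))
m=(rr>.085)&(rr<.113)&(abs(th-80)<25)
print('fork',m.sum(),np.degrees(np.arctan2(*q[m][:,1::-1].mean(0))),th[m].min(),th[m].max(),rr[m].max())
E
```

```text
knob rect ((0.5488837957382202, 0.312834233045578), (0.03784547746181488, 0.03807646408677101), 28.692527770996094) circ (0.5486893057823181, 0.31252169609069824) 0.01984097994863987 foot [0.5488 0.3128 0.0806] 0.012310183324477975
fork 375 77.08722856861496 63.94415665635658 90.16881638651365 0.11010488565818241
```

play_rows(
  steps=[
    [[90,0.04,0.001,0.001,0],[90,0.08,0.001,0.001,0],[90,0.105,0.001,0.001,0],[90,0.114,0.001,0.001,0],[90,0.114,0.001,0.001,0]],
  ],
)

```text
time: 2.08
position: [0.5464, 0.3141, 0.2469]
ee_rot: [0.546, 0.449, -0.546, 0.449]
contact_force: [-0.1, -0.3, 0.7]
opening: 0.647
```

play_rows(
  steps=[
    [[200,0,0,0,0],[200,0,0,0,0],[200,0,0,0,0],[200,0,0,0,0],[200,0,0,0,0]],
  ],
)

```text
time: 2.7
position: [0.5492, 0.3134, 0.2472]
ee_rot: [0.548, 0.447, -0.545, 0.45]
contact_force: [14.9, -0.8, -2.6]
opening: 0.395
```

```bash
python3 - <<'E'
from h import *
go(.5472,.313,.246,90)
E
```

```text
t 2.7 pos [0.5492 0.3134 0.2472] xaxis [ 6.1e-03  7.0e-04 -1.0e+00] yaw_y -11.26 q [ 0.446  0.474  1.395 -0.002  1.267  0.643] F [14.9 -0.8 -2.6] open 0.395
shift [ 0.0012 -0.0019  0.0008] roll (two choices) [np.float64(-1.7673), np.float64(1.3743)]
```

play_rows(
  steps=[
    [[200,0,0.0015,0,0],[200,0,0.003,0,0],[200,0,0.003,0,-0.1],[200,0,0.003,0,-0.22],[200,0,0.003,0,-0.36]],
  ],
)

```text
time: 3.32
position: [0.5491, 0.3134, 0.2472]
ee_rot: [0.456, 0.541, -0.456, 0.54]
contact_force: [-4.4, -0.5, 4.7]
opening: 0.391
```

```bash
python3 - <<'E'
from h import *
go(.549,.313,.246,90)
E
```

```text
t 3.33 pos [0.5491 0.3134 0.2472] xaxis [-5.e-04  4.e-04 -1.e+00] yaw_y 9.65 q [4.450e-01 4.770e-01 1.390e+00 1.000e-03 1.275e+00 2.760e-01] F [-4.4 -0.5  4.7] open 0.391
shift [ 0.0012 -0.0002  0.0004] roll (two choices) [np.float64(-1.4023), np.float64(1.7393)]
```

play_rows(
  steps=[
    [[200,0,0,0,-0.16],[200,0,0,0,-0.32],[200,0,0,0,-0.48],[200,0,0,0,-0.64],[200,0,0,0,-0.8]],
  ],
)

```text
time: 3.95
position: [0.5487, 0.3132, 0.2472]
ee_rot: [0.209, 0.676, -0.21, 0.675]
contact_force: [-7.5, -3.6, 7.2]
opening: 0.394
```

play_rows(
  steps=[
    [[200,0,0,0,-0.16],[200,0,0,0,-0.32],[200,0,0,0,-0.46],[200,0,0,0,-0.56],[200,0,0,0,-0.61]],
  ],
)

```text
time: 4.58
position: [0.5486, 0.3128, 0.2472]
ee_rot: [-0.002, 0.708, 0.002, 0.706]
contact_force: [-8.1, -4.5, 7.9]
opening: 0.394
```

play_rows(
  steps=[
    [[200,0,0,0,0],[200,0,0,0,0]],
  ],
)

```text
time: 4.82
position: [0.5486, 0.3128, 0.2472]
ee_rot: [-0.001, 0.708, 0.001, 0.706]
contact_force: [-8.3, -4.7, 8.2]
opening: 0.39
```

```bash
cat >> meas.py <<'E'
def fork(tag,ax=(.549,.3132)):
    c=load(tag);P=cloud(c);z=P[...,2];a,k=axis(c,P)
    for a in (np.array(ax),a):
        q=P[(z>.148)&(z<.166)]-np.r_[a,0];rr=np.hypot(q[:,0],q[:,1]);th=np.degrees(np.arctan2(q[:,1],q[:,0]))%360
        m=(rr>.085)&(rr<.113)&(abs(th-180)<25)
        if m.any(): print('fork',tag,m.sum(),np.degrees(np.arctan2(*q[m][:,1::-1].mean(0)))%360,th[m].min(),th[m].max(),rr[m].max(),'lat',(q[m][:,1].max()+q[m][:,1].min())/2+a[1])
E
python3 - <<'E'
from meas import *
go(.549,.3132,.3,90)
for n in ['top','scene','wrist']: cap(n,n+'2'); fork(n+'2')
E
```

```text
t 4.83 pos [0.5486 0.3128 0.2472] xaxis [-2.1e-03 -7.0e-04 -1.0e+00] yaw_y 90.19 q [ 0.444  0.477  1.391  0.     1.276 -1.13 ] F [-8.3 -4.7  8.2] open 0.39
shift [-0.0528  0.0003  0.0003] roll (two choices) [np.float64(0.0034), np.float64(-3.1382)]Traceback (most recent call last):
  File "<stdin>", line 3, in <module>
  File "meas.py", line 14, in fork
    c=load(tag);P=cloud(c);z=P[...,2];a,k=axis(c,P)
                                          ~~~~^^^^^
  File "meas.py", line 6, in axis
    q=P[m][:,:2].astype(np.float32);k=cv2.minAreaRect(q);(c0,r)=cv2.minEnclosingCircle(cv2.convexHull(q))
                                                                ~~~~~~~~~~~~~~~~~~~~~~^^^^^^^^^^^^^^^^^^^
cv2.error: OpenCV(4.12.0) /io/opencv/modules/imgproc/src/shapedescr.cpp:201: error: (-215:Assertion failed) count >= 0 && (depth == CV_32F || depth == CV_32S) in function 'minEnclosingCircle'
```

play_rows(
  steps=[
    [[90,0,0,0,0],[90,0,0,0,0],[90,0,0,0,0],[90,-0.04,0,0,0],[90,-0.1,0,0,0]],
  ],
)

```text
time: 5.5
position: [0.5491, 0.3129, 0.3461]
ee_rot: [-0.002, 0.708, 0.001, 0.706]
contact_force: [1.4, 0.0, -0.3]
opening: 0.645
```

play_rows(
  steps=[
    [[90,0,-0.05,-0.02,0],[90,0,-0.1,-0.05,0],[90,0,-0.15,-0.08,0],[90,0,-0.2,-0.08,0],[90,0,-0.22,-0.08,0]],
  ],
)

```text
time: 6.12
position: [0.47, 0.0909, 0.3468]
ee_rot: [-0.001, 0.707, 0.001, 0.707]
contact_force: [0.2, 0.4, -0.1]
opening: 0.647
```

```bash
python3 - <<'E'
from meas import *
go(.549,.3132,.3,90)
for n in ['top','scene','wrist']:
    cap(n,n+'2')
for n in ['top','scene','wrist']:
    try: fork(n+'2')
    except Exception as e: print(n,str(e)[:50])
E
```

```text
t 6.12 pos [0.47   0.0909 0.3468] xaxis [ 8.e-04 -1.e-04 -1.e+00] yaw_y 90.09 q [ 0.094  0.109  1.643 -0.     1.389 -1.478] F [ 0.2  0.4 -0.1] open 0.647
shift [0.0469 0.2222 0.0793] roll (two choices) [np.float64(0.0016), np.float64(-3.14)]
knob rect ((0.5473305583000183, 0.31337109208106995), (0.035728055983781815, 0.0366189181804657), 1.0083881616592407) circ (0.5476009249687195, 0.3139397203922272) 0.019407453015446663 foot [0.5472 0.3136 0.0806] 0.011540089885646254
fork top2 108 179.91914740585653 168.40229856457586 192.51676846671273 0.11156524313478837 lat 0.3127782591888963
fork top2 100 180.31154488508443 168.47131947506045 192.67701108119826 0.10971705034644767 lat 0.3127782591888963
knob rect ((0.5455723404884338, 0.31093674898147583), (0.034252747893333435, 0.036329664289951324), 49.0633430480957) circ (0.545943558216095, 0.3107433319091797) 0.019353842362761497 foot [0.5499 0.31   0.0846] 0.012752449126634868
fork scene2 92 181.54724539877856 166.58361327168444 193.4056384788331 0.1127930773009609 lat 0.31236588576996216
fork scene2 95 179.37716667803068 164.7598897107094 191.23452802084236 0.11262628061940516 lat 0.31236588576996216
knob rect ((0.5442101955413818, 0.30725231766700745), (0.030025098472833633, 0.03243955224752426), 80.35389709472656) circ (0.5453426241874695, 0.3104802668094635) 0.0185993742197752 foot [0.5471 0.3106 0.0798] 0.012424715070891545
fork wrist2 504 181.24084566470071 168.27096808364462 194.50797340213236 0.1116899828606846 lat 0.31147624353870335
fork wrist2 464 179.52850199891418 166.3535976974628 192.19163646096257 0.10973270598645841 lat 0.31147624353870335
```

View pics/wrist2.png

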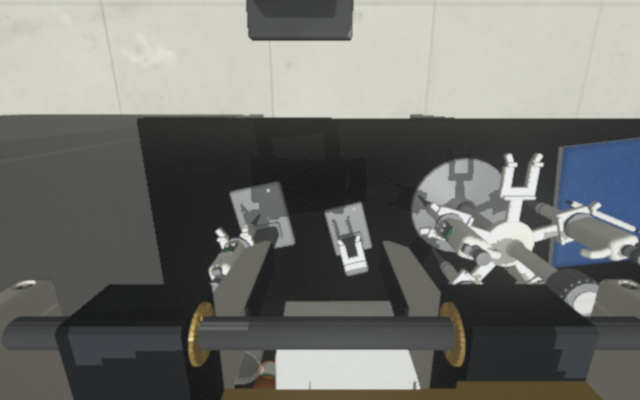

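View pics/scene2.png

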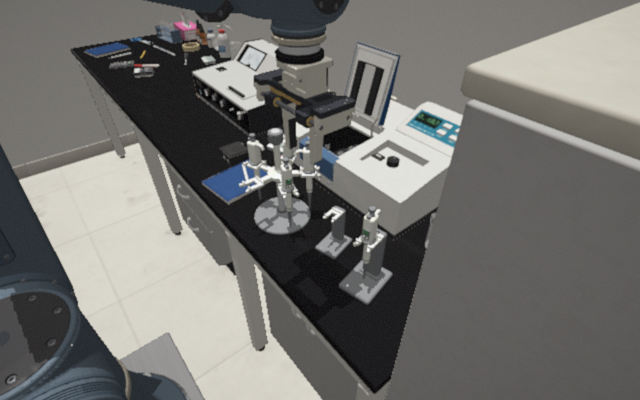

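View pics/top2.png

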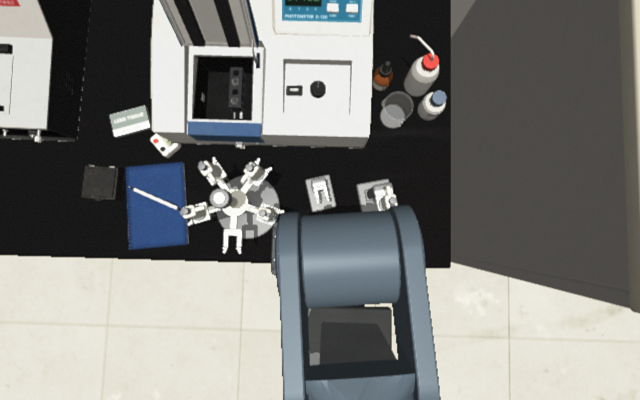

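The empty fork now faces front: the three views give 179.4 to 181.5°, and all four neighbours are still hanging. Next is the pipette.

play_rows(
  steps=[
    [[90,0,-0.03,0.02,-0.06],[90,0,-0.06,0.05,-0.12],[90,0,-0.09,0.08,-0.18],[90,0,-0.1065,0.087,-0.21],[90,0,-0.1065,0.087,-0.21]],
  ],
)

```text
time: 6.9
position: [0.5581, -0.013, 0.3458]
ee_rot: [-0.075, 0.703, 0.075, 0.703]
contact_force: [-0.5, -0.4, -0.7]
opening: 0.646
```

```bash
python3 - <<'E'
from h import *
go(.5565,-.0155,.186,102)
c=cap('wrist','w3');cap('scene','s3')
P=cloud(c);z=P[...,2];f=c['frame'].astype(int)
g=(z>.009)&(z<.020)&(P[...,0]>.48)&(P[...,0]<.65)&(abs(P[...,1])<.085)&(f.min(-1)>80)
print('base',cv2.minAreaRect(P[g][:,:2].astype(np.float32)))
m=(z>.236)&(z<.25)&(abs(P[...,0]-.54)<.06)&(abs(P[...,1])<.05)
print('btn',m.sum(),P[m].mean(0))
m=(z>.21)&(z<.232)&(abs(P[...,0]-.54)<.06)&(abs(P[...,1])<.05)
print('handletop',m.sum(),P[m].mean(0),cv2.minAreaRect(P[m][:,:2].astype(np.float32)))
E
```

```text
t 6.9 pos [ 0.5581 -0.013   0.3458] xaxis [-9.e-04  3.e-04 -1.e+00] yaw_y 102.18 q [-0.107  0.269  1.45   0.     1.423 -1.89 ] F [-0.5 -0.4 -0.7] open 0.646
shift [ 0.1598 -0.0022 -0.0019] roll (two choices) [np.float64(0.0031), np.float64(-3.1385)]
base ((0.5660991668701172, -0.014558505266904831), (0.10901713371276855, 0.08243907243013382), 12.085522651672363)
btn 236 [ 0.55514387 -0.01677084  0.2429241 ]
handletop 618 [ 0.55634572 -0.01633568  0.22192022] ((0.5644919276237488, -0.014736257493495941), (0.04564686119556427, 0.023981256410479546), 12.452622413635254)
```

View pics/w3.png

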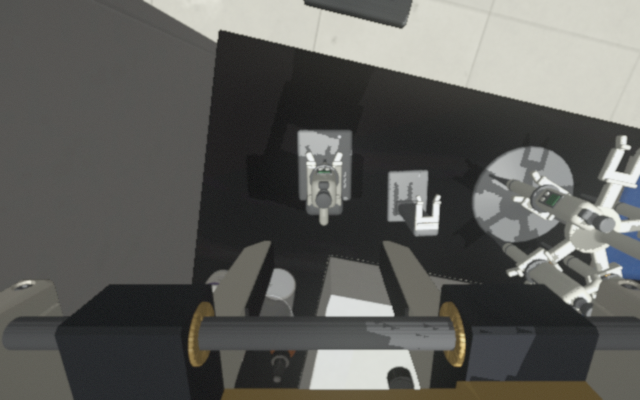

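play_rows(
  steps=[
    [[90,0.03,-0.0025,-0.0027,0],[90,0.08,-0.0025,-0.0027,0],[90,0.13,-0.0025,-0.0027,0],[90,0.155,-0.0025,-0.0027,0],[90,0.16,-0.0025,-0.0027,0]],
  ],
)

```text
time: 7.62
position: [0.5547, -0.0152, 0.1854]
ee_rot: [-0.075, 0.704, 0.076, 0.702]
contact_force: [0.1, -0.1, -0.1]
opening: 0.647
```

play_rows(
  steps=[
    [[180,0,0,0,0],[220,0,0,0,0],[220,0,0,0,0],[220,0,0,0,0],[220,0,0,0,0]],
  ],
  squeeze=20,
)

```text
time: 8.25
position: [0.5557, -0.0164, 0.1869]
ee_rot: [-0.075, 0.703, 0.075, 0.703]
contact_force: [-0.3, 0.1, 3.5]
opening: 0.264
```

```bash
python3 - <<'E'
from h import *
go(.5558,-.016,.186,102)
c=cap('scene','s4');cv2.imwrite('pics/s4z.png',cv2.resize(c['frame'][140:310,200:440],None,fx=3.3,fy=3.3,interpolation=cv2.INTER_CUBIC))
E
```

```text
t 8.25 pos [ 0.5557 -0.0164  0.1869] xaxis [ 6.e-04 -0.e+00 -1.e+00] yaw_y 102.21 q [-0.113  0.396  1.67   0.     1.075 -1.897] F [-0.3  0.1  3.5] open 0.264
shift [0.0009 0.0003 0.0002] roll (two choices) [np.float64(0.0036), np.float64(-3.138)]
```

View pics/s4z.png

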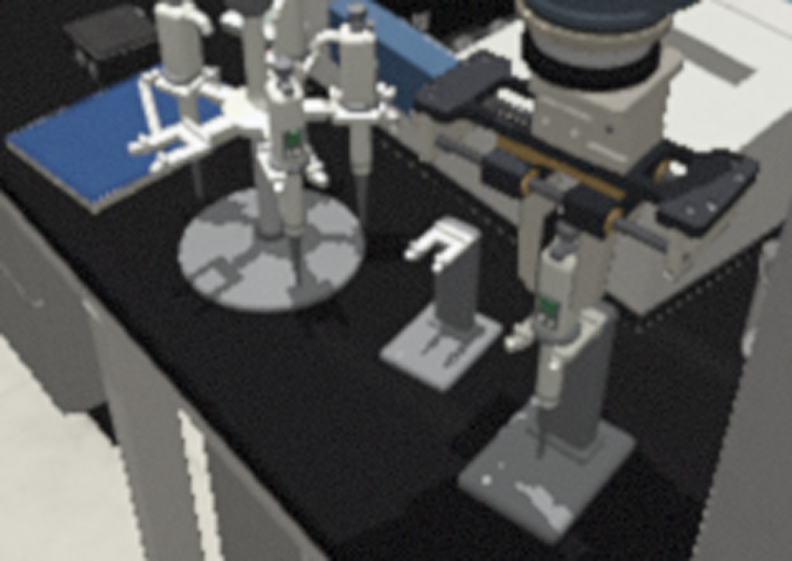

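The opening is 24.5 mm against a 24 mm handle, so the grip is on the handle. I lift it clear of the lip and draw it out.

play_rows(
  steps=[
    [[220,-0.003,0,0,0],[220,-0.007,0,0,0],[220,-0.012,0,0,0],[220,-0.013,0,0,0],[220,-0.013,0,0,0]],
  ],
)

```text
time: 8.93
position: [0.5555, -0.0163, 0.1995]
ee_rot: [-0.075, 0.703, 0.075, 0.703]
contact_force: [-1.5, -0.5, -1.6]
opening: 0.258
```

play_rows(
  steps=[
    [[220,0,0,-0.015,0],[220,0,0,-0.035,0],[220,0,0,-0.06,0],[220,0,0,-0.08,0],[220,0,0,-0.08,0]],
  ],
)

```text
time: 9.55
position: [0.4767, -0.0334, 0.1995]
ee_rot: [-0.075, 0.703, 0.075, 0.703]
contact_force: [0.0, -1.0, -1.0]
opening: 0.258
```

```bash
python3 - <<'E'
from h import *
go(.38,.313,.26,90)
c=cap('scene','s5');cv2.imwrite('pics/s5z.png',cv2.resize(c['frame'][140:310,200:440],None,fx=3.3,fy=3.3,interpolation=cv2.INTER_CUBIC))
E
```

```text
t 9.55 pos [ 0.4767 -0.0334  0.1995] xaxis [-1.e-04  0.e+00 -1.e+00] yaw_y 102.18 q [-0.167  0.243  1.853  0.     1.046 -1.951] F [ 0. -1. -1.] open 0.258
shift [-0.0604  0.359  -0.0215] roll (two choices) [np.float64(0.2126), np.float64(-2.929)]
```

View pics/s5z.png

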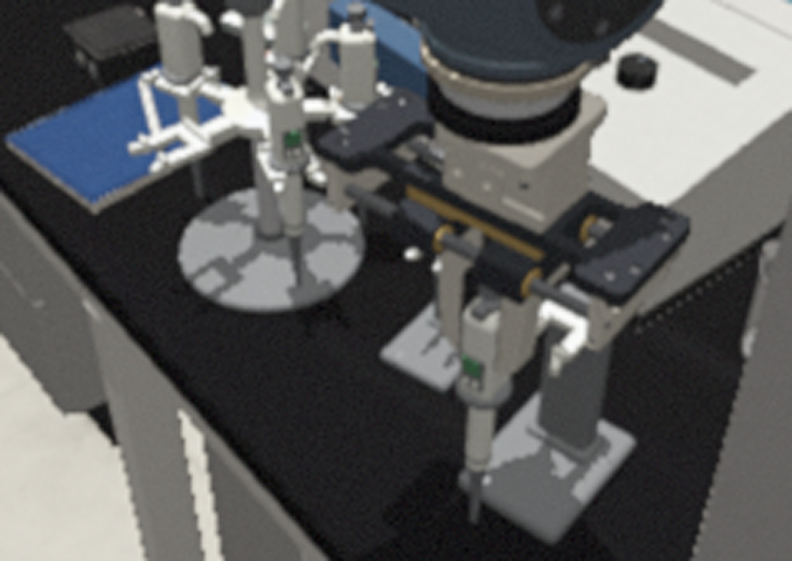

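The pipette is out, upright and held at image (480,380). I move it in front of the carousel.

play_rows(
  steps=[
    [[220,0,0.0,-0.04,0.03],[220,0,0.02,-0.08,0.06],[220,0,0.06,-0.085,0.1],[220,0,0.11,-0.08,0.15],[220,0,0.16,-0.07,0.2]],
  ],
)

```text
time: 10.22
position: [0.3756, 0.11, 0.1998]
ee_rot: [-0.004, 0.707, 0.004, 0.708]
contact_force: [1.6, 0.2, -1.2]
opening: 0.256
```

```bash
python3 - <<'E'
from h import *
go(.375,.313,.2,90)
E
```

```text
t 10.22 pos [0.3756 0.11   0.1998] xaxis [ 1.3e-03  2.0e-04 -1.0e+00] yaw_y 90.63 q [ 0.166  0.08   2.051  0.     1.009 -1.416] F [ 1.6  0.2 -1.2] open 0.256
shift [-1.00e-04  2.03e-01  1.60e-03] roll (two choices) [np.float64(0.0109), np.float64(-3.1307)]
```

play_rows(
  steps=[
    [[220,0,0.05,0.0,0.01],[220,0,0.1,0,0.01],[220,0,0.15,0,0.01],[220,0,0.19,0.001,0.01],[220,0,0.203,0.001,0.01]],
  ],
)

```text
time: 10.85
position: [0.3736, 0.3135, 0.1992]
ee_rot: [-0.002, 0.707, 0.002, 0.707]
contact_force: [-0.5, -0.4, -1.3]
opening: 0.256
```

play_rows(
  steps=[
    [[220,0,0,0,0],[220,0,0,0,0]],
  ],
)

```text
time: 11.1
position: [0.3736, 0.3104, 0.1994]
ee_rot: [-0.001, 0.707, 0.001, 0.707]
contact_force: [-0.6, 0.5, -1.8]
opening: 0.256
```

```bash
python3 - <<'E'
from meas import *
go(.469,.313,.2,90)
for n in ['top','scene','wrist']:
    c=cap(n,n+'6')
    P=cloud(c)
    if n!='top':
      z=P[...,2]
      for lo,hi in [(.165,.179),(.13,.16),(.06,.12),(.235,.3)]:
        m=(z>lo)&(z<hi)&(abs(P[...,0]-.37)<.035)&(abs(P[...,1]-.313)<.025)&(np.hypot(P[...,0]-.375,P[...,1]-.313)<.04)
        if m.any(): print(n,lo,m.sum(),P[m].mean(0).round(4),P[m].min(0).round(4),P[m].max(0).round(4))
    try: fork(n+'6')
    except Exception as e: print(n,str(e)[:60])
c=load('scene6');cv2.imwrite('pics/s6z.png',cv2.resize(c['frame'][100:270,160:400],None,fx=3.3,fy=3.3,interpolation=cv2.INTER_CUBIC))
E
```

```text
t 11.1 pos [0.3736 0.3104 0.1994] xaxis [-2.e-04 -4.e-04 -1.e+00] yaw_y 90.14 q [ 0.597  0.257  1.834 -0.     1.051 -0.976] F [-0.6  0.5 -1.8] open 0.256
shift [-0.0007  0.0024  0.0954] roll (two choices) [np.float64(0.0025), np.float64(-3.1391)]
knob rect ((0.5474517345428467, 0.3131530284881592), (0.03582889959216118, 0.03636522218585014), 1.7048933506011963) circ (0.5475839376449585, 0.3136320412158966) 0.019297540187835693 foot [0.5447 0.3156 0.0828] 0.011404378994863351
fork top6 110 179.95065012800913 167.81375684364394 192.40434734491484 0.11137204061980685 lat 0.31294627372317485
fork top6 90 181.7225951993408 169.99226318953092 194.43685203029406 0.10714001977353668 lat 0.31294627372317485
scene 0.165 63 [0.3677 0.3014 0.1741] [0.3553 0.2936 0.1692] [0.3845 0.3205 0.1786]
scene 0.13 66 [0.3707 0.3058 0.145 ] [0.3643 0.3018 0.13  ] [0.3794 0.3114 0.16  ]
scene 0.06 73 [0.371  0.3068 0.0966] [0.3638 0.3022 0.0611] [0.3788 0.3128 0.1195]
scene 0.235 53 [0.3546 0.3234 0.2675] [0.337  0.307  0.2356] [0.3676 0.3363 0.2994]
knob rect ((0.5463294386863708, 0.3117409944534302), (0.034324511885643005, 0.03458664193749428), 33.32891082763672) circ (0.5466803312301636, 0.31184470653533936) 0.019010063260793686 foot [0.5464 0.3118 0.0802] 0.012671460362376541
fork scene6 92 181.4765502456727 167.89023814083075 193.82983464512552 0.11160298461196642 lat 0.31218108202522704
fork scene6 84 180.58126326488937 166.65992555838562 193.36480817969453 0.10926507484029584 lat 0.31218108202522704
wrist 0.165 557 [0.3636 0.31   0.1738] [0.3561 0.2934 0.1689] [0.3773 0.3266 0.1789]
wrist 0.13 80 [0.3663 0.31   0.136 ] [0.3648 0.3035 0.1301] [0.369  0.3165 0.1428]
wrist 0.06 160 [0.3678 0.31   0.1021] [0.3647 0.3021 0.0615] [0.3728 0.318  0.12  ]
wrist 0.235 6648 [0.3605 0.3113 0.2662] [0.3367 0.2881 0.235 ] [0.3844 0.3379 0.3   ]
wrist OpenCV(4.12.0) /io/opencv/modules/imgproc/src/shapedescr.cpp
```

View pics/s6z.png

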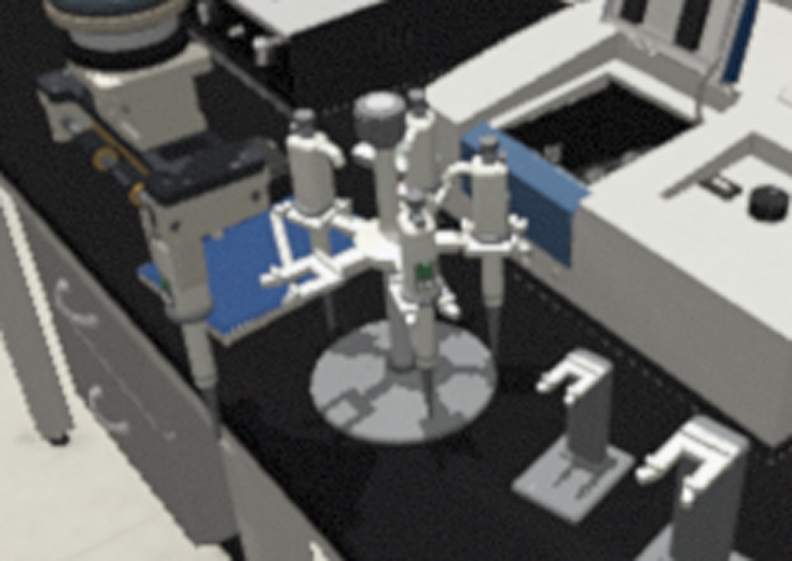

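View pics/wrist6.png

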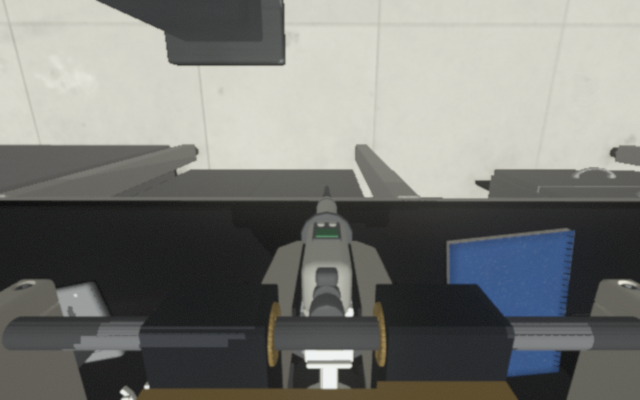

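play_rows(
  steps=[
    [[220,0,0.001,0.01,0],[220,0,0.0024,0.03,0],[220,0,0.0024,0.042,0],[220,0,0.0024,0.044,0],[220,0,0.0024,0.044,0]],
  ],
)

```text
time: 11.88
position: [0.4172, 0.3137, 0.1993]
ee_rot: [-0.001, 0.707, 0.001, 0.707]
contact_force: [-1.0, 0.2, -1.0]
opening: 0.26
```

```bash
python3 - <<'E'
from meas import *
p=[bot.observe()['position']]
go(.4695,.3128,.2,90)
c=cap('wrist','w7');p.append(bot.observe()['position']);P=cloud(c);z=P[...,2]
c2=cap('scene','s7');print(np.round(p,4))
for lo,hi in [(.165,.179),(.06,.12)]:
    m=(z>lo)&(z<hi)&(np.hypot(P[...,0]-.417,P[...,1]-.313)<.04)&(abs(P[...,1]-.313)<.025)&(P[...,0]<.43)
    if m.any(): print(lo,m.sum(),P[m].min(0).round(4),P[m].max(0).round(4))
cv2.imwrite('pics/s7z.png',cv2.resize(c2['frame'][120:240,190:330],None,fx=5,fy=5,interpolation=cv2.INTER_CUBIC))
E
```

```text
t 11.88 pos [0.4172 0.3137 0.1993] xaxis [-4.e-04 -2.e-04 -1.e+00] yaw_y 90.17 q [ 0.555  0.322  1.744  0.     1.075 -1.018] F [-1.   0.2 -1. ] open 0.26
shift [-0.0007 -0.001   0.0523] roll (two choices) [np.float64(0.003), np.float64(-3.1386)]
[[0.4172 0.3137 0.1993]
 [0.417  0.3137 0.1994]]
0.165 558 [0.3997 0.2966 0.1682] [0.4208 0.3299 0.1786]
0.06 161 [0.408  0.3054 0.0613] [0.4165 0.3212 0.1196]
```

View pics/s7z.png

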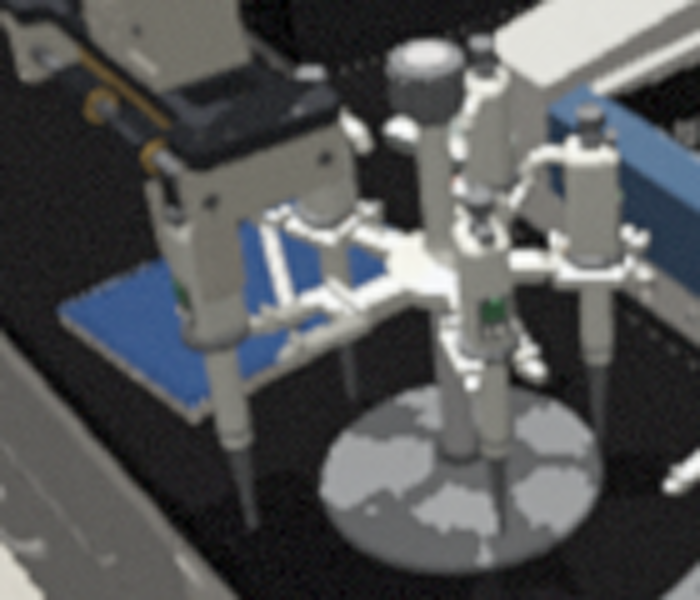

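View pics/w7.png

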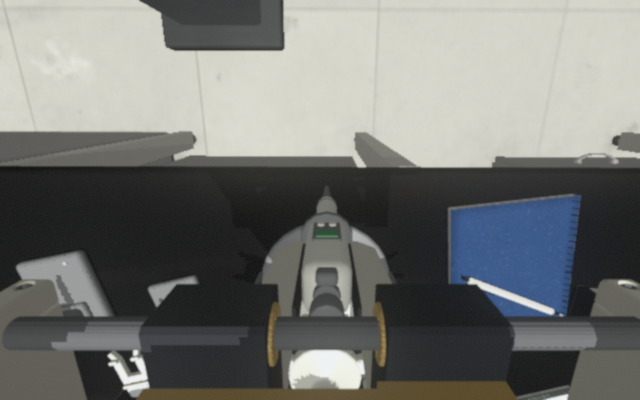

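The collar is just in front of the prong tips, at (215,330) in the zoom, centred to under 1 mm and above lip height. I insert it slowly.

play_rows(
  steps=[
    [[220,-0.001,-0.0007,0.008,0],[220,-0.001,-0.0007,0.018,0],[220,-0.001,-0.0007,0.026,0],[220,-0.001,-0.0007,0.03,0],[220,-0.001,-0.0007,0.03,0]],
  ],
)

```text
time: 12.6
position: [0.4476, 0.3131, 0.2003]
ee_rot: [-0.001, 0.707, 0.001, 0.707]
contact_force: [0.6, 0.7, -1.2]
opening: 0.256
```

play_rows(
  steps=[
    [[220,0,0,0.006,0],[220,0,0,0.012,0],[220,0,0,0.018,0],[220,0,0,0.022,0],[220,0,0,0.022,0]],
  ],
)

```text
time: 13.22
position: [0.4696, 0.3133, 0.2003]
ee_rot: [-0.001, 0.707, 0.001, 0.707]
contact_force: [-0.6, 0.9, 0.0]
opening: 0.255
```

```bash
python3 - <<'E'
from meas import *
go(.4695,.3128,.187,90)
c2=cap('scene','s8');cap('top','t8')
try: fork('t8')
except Exception as e: print(str(e)[:50])
cv2.imwrite('pics/s8z.png',cv2.resize(c2['frame'][120:240,190:330],None,fx=5,fy=5,interpolation=cv2.INTER_CUBIC))
E
```

```text
t 13.22 pos [0.4696 0.3133 0.2003] xaxis [-1.e-04 -0.e+00 -1.e+00] yaw_y 90.17 q [ 0.506  0.396  1.633  0.     1.112 -1.068] F [-0.6  0.9  0. ] open 0.255
shift [ 0.0133 -0.0005 -0.0001] roll (two choices) [np.float64(0.003), np.float64(-3.1386)]
knob rect ((0.5475160479545593, 0.31339094042778015), (0.035946618765592575, 0.03729020431637764), 0.863736629486084) circ (0.5477047562599182, 0.31379708647727966) 0.019360773265361786 foot [0.5482 0.3083 0.078 ] 0.011908304973849648
fork t8 37 189.5171222599724 186.9734051949198 192.39551734488538 0.10879243069877832 lat 0.29738333111877047
fork t8 35 186.5917985410542 184.21282003850175 188.76900287857327 0.10721371106937477 lat 0.29738333111877047
```

View pics/s8z.png

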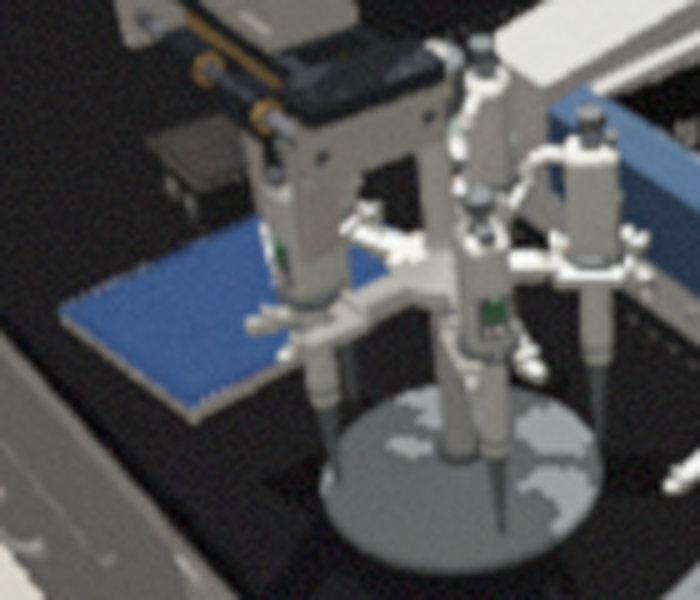

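play_rows(
  steps=[
    [[220,0.004,0,0,0],[220,0.008,0,0,0],[220,0.011,0,0,0],[220,0.0125,0,0,0],[220,0.0125,0,0,0]],
  ],
)

```text
time: 13.95
position: [0.4694, 0.3133, 0.1878]
ee_rot: [-0.001, 0.707, 0.001, 0.707]
contact_force: [0.6, 0.1, -0.1]
opening: 0.26
```

```bash
python3 - <<'E'
from meas import *
go(.4695,.3128,.187,90)
c2=cap('scene','s9')
cv2.imwrite('pics/s9z.png',cv2.resize(c2['frame'][120:240,190:330],None,fx=5,fy=5,interpolation=cv2.INTER_CUBIC))
E
```

```text
t 13.95 pos [0.4694 0.3133 0.1878] xaxis [-1.e-04 -1.e-04 -1.e+00] yaw_y 90.18 q [ 0.506  0.41   1.646 -0.     1.086 -1.068] F [ 0.6  0.1 -0.1] open 0.26
shift [ 0.0008 -0.0005  0.0001] roll (two choices) [np.float64(0.0032), np.float64(-3.1384)]
```

View pics/s9z.png

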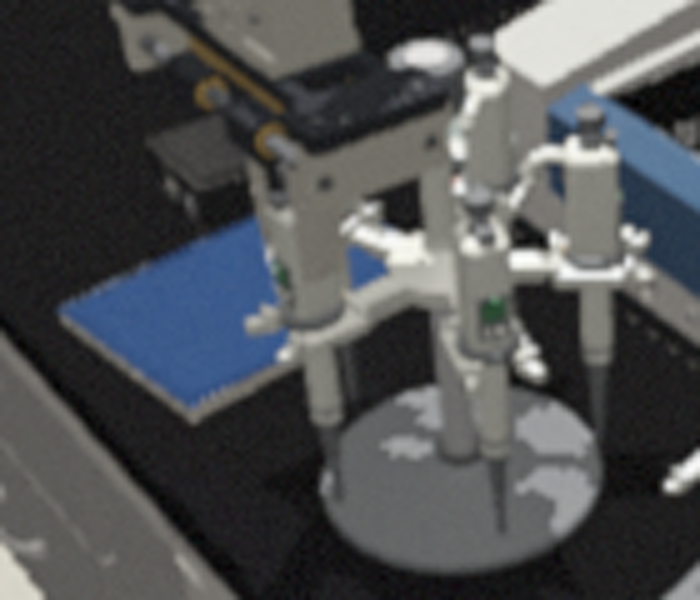

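play_rows(
  steps=[
    [[220,0.0007,0,0,0],[220,0.0015,0,0,0],[220,0.0015,0,0,0]],
  ],
)

```text
time: 14.38
position: [0.4695, 0.3133, 0.1868]
ee_rot: [-0.001, 0.707, 0.001, 0.707]
contact_force: [-1.6, -0.4, 4.1]
opening: 0.256
```

play_rows(
  steps=[
    [[175,0,0,0,0],[160,0,0,0,0],[145,0,0,0,0],[130,0,0,0,0],[130,0,0,0,0]],
  ],
)

```text
time: 15.0
position: [0.4694, 0.3133, 0.1864]
ee_rot: [-0.001, 0.707, 0.001, 0.707]
contact_force: [0.4, -0.4, -0.1]
opening: 0.487
```

play_rows(
  steps=[
    [[130,-0.01,0,0,0],[130,-0.03,0,0,0],[130,-0.07,0,0,0],[130,-0.12,0,0,0],[130,-0.14,0,0,0]],
  ],
)

```text
time: 15.62
position: [0.4699, 0.3136, 0.3303]
ee_rot: [-0.0, 0.706, 0.002, 0.709]
contact_force: [-0.6, 0.1, -0.5]
opening: 0.49
```

play_rows(
  steps=[
    [[130,0,-0.05,-0.03,0],[130,0,-0.1,-0.06,0],[130,0,-0.15,-0.06,0],[130,0,-0.2,-0.06,0],[130,0,-0.25,-0.06,0]],
  ],
)

```text
time: 16.25
position: [0.4099, 0.0616, 0.3273]
ee_rot: [-0.001, 0.707, 0.001, 0.708]
contact_force: [1.1, -0.6, 0.3]
opening: 0.488
```

```bash
python3 - <<'E'
from meas import *
go(.4695,.3128,.187,90)
for n in ['top','scene','wrist']:
    c=cap(n,n+'10');P=cloud(c);z=P[...,2]
    try: a,_=axis(c,P)
    except Exception: continue
    for k in range(5):
        th=np.radians(180+72*k);s=a+.08*np.array([np.cos(th),np.sin(th)])
        d=np.hypot(P[...,0]-s[0],P[...,1]-s[1])
        m=(z>.232)&(z<.26)&(d<.03)
        if m.any():
            p=P[m];v=p.mean(0)[:2]-a;print(n,k,m.sum(),'btn z max',p[:,2].max().round(4),'r',np.hypot(*v).round(4),'ang',np.round(np.degrees(np.arctan2(v[1],v[0]))%360-(180+72*k)%360,2))
    if n!='wrist': cv2.imwrite(f'pics/{n}10z.png',cv2.resize(c['frame'][120:270,180:380],None,fx=4,fy=4,interpolation=cv2.INTER_CUBIC))
E
```

```text
t 16.25 pos [0.4099 0.0616 0.3273] xaxis [ 0.0014  0.     -1.    ] yaw_y 90.2 q [ 0.037 -0.01   1.815 -0.     1.335 -1.537] F [ 1.1 -0.6  0.3] open 0.488
shift [0.1404 0.2509 0.0603] roll (two choices) [np.float64(0.0036), np.float64(-3.138)]
knob rect ((0.5473633408546448, 0.3131265938282013), (0.035947285592556, 0.03689761832356453), 0.822252631187439) circ (0.5478082299232483, 0.3138169050216675) 0.019428012892603874 foot [0.5467 0.3138 0.0806] 0.011544096409639326
top 0 52 btn z max 0.2451 r 0.0778 ang 0.06
top 1 46 btn z max 0.2446 r 0.0789 ang 1.1
top 2 48 btn z max 0.2455 r 0.0795 ang 0.08
top 3 53 btn z max 0.246 r 0.0787 ang -0.28
top 4 56 btn z max 0.2456 r 0.0779 ang 0.13
```

View pics/top10z.png

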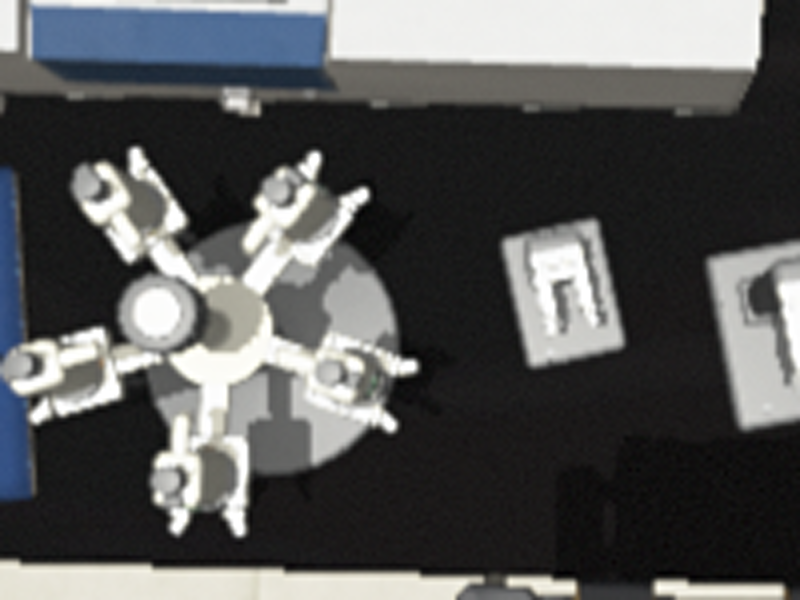

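View pics/wrist10.png

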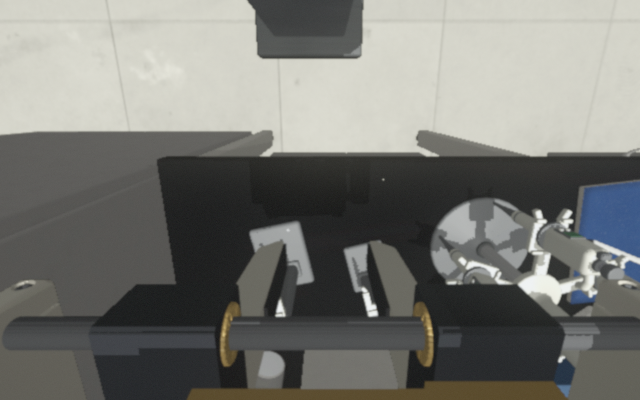

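The top view shows all five pipettes hanging at the same height and radius, with the new one facing front (angle error 0.06°). The arm blocks the scene camera, so I move it aside for one check of the seat.

play_rows(
  steps=[
    [[130,-0.04,-0.03,0.03,0],[130,-0.08,-0.03,0.06,0],[130,-0.1,-0.03,0.1,0],[130,-0.1,-0.03,0.1,0]],
  ],
)

```text
time: 16.9
position: [0.5119, 0.0345, 0.427]
ee_rot: [-0.001, 0.707, 0.002, 0.708]
contact_force: [-0.1, 0.5, -0.3]
opening: 0.49
```

```bash
python3 - <<'E'
from meas import *
c=cap('scene','s11');P=cloud(c);z=P[...,2]
f=c['frame'];cv2.imwrite('pics/s11z.png',cv2.resize(f[110:250,180:340],None,fx=4,fy=4,interpolation=cv2.INTER_CUBIC))
go(.5,.0,.3,90)
E
```

```text
t 16.95 pos [0.5106 0.0344 0.4262] xaxis [-5.e-04  2.e-04 -1.e+00] yaw_y 90.25 q [-0.024  0.148  1.415  0.     1.58  -1.599] F [0.1 1.2 0.4] open 0.491
shift [ 0.1262 -0.0344 -0.0107] roll (two choices) [np.float64(0.0043), np.float64(-3.1373)]
```

View pics/s11z.png

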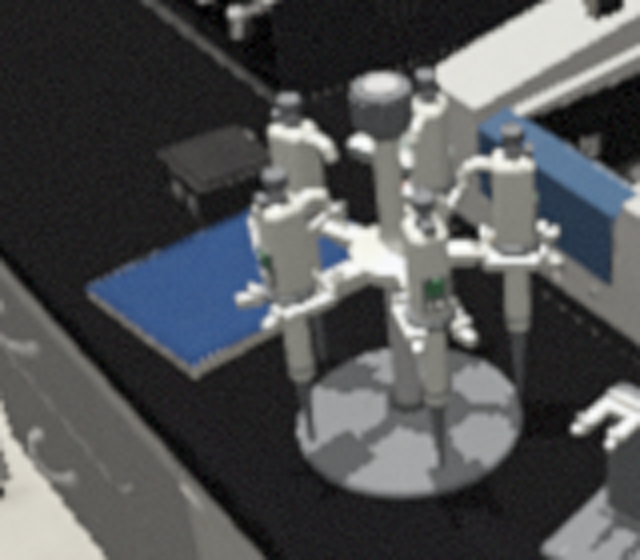

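The pipette hangs upright in the front holder at (290,260), with its collar down behind the lip like the others. The arm is clear.

```bash
python3 - <<'E'
from rig import bot
print(bot.close_job())
E
```

```text
the job is handed in; nothing more can be done
None
```

The carousel's empty holder now faces the front edge, and the pipette from the charging stand hangs upright in it. I gripped the knob and turned the head about 101° counter-clockwise, then moved the pipette over, lowered it and released it. The job was handed in at about 17 s with the arm clear of everything.

- **Facing:** before the pipette went in, the three camera views put the holder at 179.4° to 181.5°, where 180° is straight to the front. After release, the top view put the pipette's button within about 0.1° of that.
- **Seating:** lowering ended on contact, with the vertical force rising about 4 N. All five pipettes, the four neighbours included, then had their button tops within 1.5 mm in height and 2 mm in radius of each other.
- **Forces:** the highest reading at the end of any move was about 15 N, as the fingers first closed on the knob.
- **Checks that disagreed:** the cameras differed by 2 to 3 mm on the carousel's axis. I used the position where the grip on the knob settled with little side force. One neighbour's button read 1.1° off its place, but it was hanging normally in the pictures.

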